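Set the plaster vibrator four clicks up and start it

TASK

Turn the dial on the control box up by exactly four clicks from where it stands (clockwise seen from above) by pushing its raised fin round with a fingertip, never gripping it and never running past the fourth click. Then press the start button on the vibrating table fully down with a fingertip and let it spring back. Leave everything else on the bench, and the casting ring on the vibrating table, standing where it is.

Things in the scene. Friction and masses are not known exactly. Their poses are not given: they have to be found in the camera images.
- console: white square control box, 150 x 150 mm, top 55 mm above the bench, fixed; origin at the centre of its underside, z up. One dial in the middle of its top. Dark marks around the dial, one at each stop of the fin, get longer clockwise (up). Stands left or right of the middle of the bench, the vibrating table on the other side.
- dial (a joint): dial angle (rad), growing clockwise seen from above (up). Click stops every 0.419 (24 deg), at 0, +-0.419, +-0.838.. from -0.838 to 2.932. Starts at rest in the stop at -0.419, 0 or 0.419. Leaving a stop takes about 0.09 N m (3 N at 32 mm); the push falls to nothing half-way (12 deg), then the dial snaps on by itself into the next stop. Released, it goes to the nearest stop and stays.
- dial_centre (a point): on the dial's vertical axis, at the dial's flat top face (68 mm above the bench). The dial is a black disc 92 mm in diameter and 12 mm thick. The point turns with the dial: its x axis points from the centre along the fin, z up.
- fin_mid (a point): middle of the fin, 32 mm from the dial's axis, 80 mm above the bench. The fin is the one upright bare-metal blade standing radially on the disc, 14 to 44 mm from the axis, 10 mm thick (5 mm each side of this point), 24 mm high (68 to 92 mm above the bench). x axis points radially outward, z up, y to the trailing side, where a finger pushes to turn the dial clockwise.
- fin_tip (a point): point inside the fin near its outer end, 42 mm from the axis and just at its top edge (92 mm above the bench); turns with the dial. Four clicks move it 62 mm in a straight line.
- fin_push: trailing half of the fin's thickness (the side pushed for clockwise turning), 30 x 5 x 24 mm; origin at the fin's foot on the disc face, 29 mm from the axis.
- fin_front: leading half of the fin's thickness, 30 x 5 x 24 mm, same origin. Being pressed on both halves by the fingers at once counts as gripping.
- vibrator: white vibrating table for settling plaster, 150 (its x) x 210 (its y) mm, deck 62 mm above the bench, fixed; origin at the centre of its underside. A black ribbed rubber plate 130 x 122 mm, top 70 mm above the bench, is centred at y = +36 mm; the start button is on the deck near the other end at x = 0, y = -68 mm.
- start (a joint): travel of the start button (m): 0 up, 0.006 fully down; a spring pushes it back up. Fully down takes 5 N; it counts as pressed beyond 0.0045.
- start_top (a point): centre of the top of the round grey start button (28 mm in diameter, on a 44 mm collar 74 mm above the bench), 84 mm above the bench when up; moves with it; pressed straight down by 6 mm.
- casting_ring: loose open steel ring (tube) 56 mm in diameter, 50 mm high, standing on the rubber plate of the vibrating table, to be left; origin at the centre of its underside.
- stone_model: loose plaster dental model 50 x 44 x 26 mm, between the two machines; origin under its centre. Leave it.
- wax_knife: loose spatula-like wax knife, 160 mm long, lying along x between or in front of the two machines; origin under its middle. Leave it.
- carving_base: loose blue disc, 80 mm in diameter, 22 mm high, far side of the bench; origin under its centre. Leave it.
- clear_tub: loose clear open tub 80 x 110 x 60 mm, far side of the bench; origin under its centre. Leave it.
- mixing_cup: loose clear cup, 72 mm in diameter, 80 mm high, far side of the bench; origin under its centre. Leave it.
- instrument_case: loose red flat case 100 x 220 x 35 mm, lying at the left near side; origin under its centre. Leave it.

How it is judged (in metres and radians):
On the way, in this order (a step that is already met when the one before it is completed fails the run):
1. the dial rests in the fourth stop clockwise from where it began (distance of fin_tip from where it was at the start of the episode between 0.0588 and 0.0658 m and velocity of joint dial between -0.1 and 0.1 rad/s), for 0.2 s.
2. the start button is pressed down (value of joint start above 0.0045 m), for 0.05 s.
At the end, for the whole second after the job is handed in: the dial rests in the stop exactly four clicks (96 deg, within 7 deg) clockwise from where it began, the start button has been pressed after that and is up again, and every loose thing is within 15 mm of where it was (all of step 1 and value of joint start below 0.0015 m and distance of each of stone_model, wax_knife, carving_base, clear_tub, mixing_cup, instrument_case, casting_ring from where it was at the start of the episode below 0.015 m); the robot touches nothing.
It fails at once if the dial is turned past the fourth click (to beyond 4.6 clicks from where it began) (distance of fin_tip from where it was at the start of the episode above 0.069 m).
It fails at once if the fin is gripped: both its sides are pressed by the fingers at once (contact force between the fingers and fin_push above 2 N and contact force between the fingers and fin_front above 2 N).
It fails at once if the start button is pressed before the dial is set (value of joint start above 0.0045 m and distance of fin_tip from where it was at the start of the episode below 0.0588 m).
It fails at once if a bystander is lifted, carried or pushed more than 15 mm (distance of any of stone_model, wax_knife, carving_base, clear_tub, mixing_cup, instrument_case, casting_ring from where it was at the start of the episode above 0.015 m).
It also fails if it takes over 64 s, if anything falls off the work surface, if the arm or the gripper's body presses on something with over 40 N, if the wrist force passes 120 N, or if a joint passes its speed limit or range.

ROBOT

A 6-joint arm with a two-finger parallel gripper is mounted at the origin on the work surface. World frame = base frame: x ahead of the robot, y to its left, z up, the work surface at z = 0. Lengths are in mm, angles in degrees, forces in N, time in s.
With the tool pointing down it reaches from about 325 to 925 mm from the base axis. Payload 3.1 kg.
Tool frame: the origin (TCP) lies at the very end of the fingers, on their centre line; the grasp point (between the pads) lies 19 mm behind it (ctrl.grip_depth is the distance from the TCP to the grasp point, in mm); z points along the fingers, x is the direction in which the jaws open and shut, and the axes are right-handed (so a half turn about z gives the same grasp; the last joint's range is limited). The gripper opens to 85 mm and grips with 20 to 120 N. Pads are 22 mm wide; open, the fingers measure 114 mm over their backs; the gripper's body (76 mm by 85 mm) begins 54 mm behind the grasp point. The pads swing forward as they close: fully open they stand 13 mm farther back than shut.
Start: joints at [-76.444, 12.427, 92.441, -0, 75.132, -6.429], TCP at [213.628, -587.369, 231.3] pointing down, gripper open.
Joint ranges: [-157.48, 157.48], [-44.54, 120.13], [17.64, 146.25], [-64.5, 244.5], [7.68, 150.69], [-147.95, 147.95]. Speed limits (degrees/s): [159.86, 159.86, 180, 180, 180, 180].

INTERFACE

Orientations are given as [roll, pitch, yaw] about the fixed x, y, z axes, in that order (R = Rz(yaw) Ry(pitch) Rx(roll)).
In Python, from rig import ctrl, eyes gives the robot as it stands.
- The arm moves only by the tool arm_command, never from a script. Its argument "moves" is a list of rows, each a list of 5 numbers: the shift along the world's x, y, z in m, then the turn about the world's z in degrees, then the opening in per cent of the stroke, from 0 (shut) to 100 (fully open). In form: [[x, y, z, spin, grip], ...]. A call has 1 to 12 rows; each row is the pose to reach, as a shift and turn from the pose commanded when the call began; what a row does not reach only later rows make up. A row lasts 1/10 s, in which the tool goes at most 50 mm and 8.59 degrees, less where a joint would pass 70% of its speed; a pose out of reach is approached as far as the arm can. A call with a gripper value outside its range is refused whole. The fingers move at their own pace and stop on an object; "grip_force" is the grip in N (left out, the last holds). Time passes only in rows, so rows that repeat a pose let the fingers close. It gives the time, the measured TCP pose, the force and the opening at its end, in the units of the state.
- ctrl.get_obs(): the state, without advancing time (a new reading comes with each control period).
- eyes.snapshot(name): name is "side" or "top"; returns a dict with "color" (400x640x3 uint8, blue, green, red), "depth" (400x640 float32, mm along the optical axis (not along the pixel's ray), 0 where there is no reading), "intrinsics" (3x3 intrinsics, pixels), "k1" (the pictures are not rectified: a ray, as slopes to the right and down, at radius r is drawn at 1 + k1 r^2 times it, then the intrinsics apply), "view" (4x4, takes a point from world to camera coordinates). Camera axes: x right, y down, z forward; pixel columns grow to the right and rows downward; lengths in mm; the calibration is good to about 2 mm. A picture is of the moment at which its call begins.
- ctrl.finish_job(): hands the job in, once; it reports no verdict.
The state is a dict: "time": time; "joint_positions": joint angles; "joint_velocities": joint speeds; "joint_efforts": joint torques, N m; "eef_pos": TCP position; "tcp_rot": TCP orientation; "force": force on the tool from outside, world axes, zero at the start; "moment": the same for the moment, N m; "gripper_width": finger opening in mm.
Only numpy, scipy, OpenCV 4.12 (cv2) and the standard library are available. Lean on these libraries where they do the work, as an engineer would, in place of code of your own. Each camera call takes 0.05 s, during which the arm holds its last target.

## Working session

There is one attempt and no reset: what is moved stays moved. The work goes in short steps, Python scripts to look and compute and a tool call to move; the robot and the scene stay as the last step left them, time stands still between calls to the robot, and variables do not carry over. Pictures are saved under pics/ and viewed, and the job is handed in when it is done.

Besides the shell and the picture viewer there is one more tool, called after ">>>" as name(argument=value, ...) on one line, values as JSON. arm_command: Moves the arm, as the interface text tells. Its arguments: {"type":"object","properties":{"moves":{"type":"array"},"grip_force":{"type":"number"}},"required":["moves"]}

```bash
mkdir -p pics; ls
cat > h.py <<'E'
import numpy as np, cv2
from rig import ctrl, eyes
def save(s,name): 
    cv2.imwrite(f'pics/{name}.png',s['color'])
def pix(s,P):
    P=np.atleast_2d(np.array(P,float)); V=s['view']; c=P@V[:3,:3].T+V[:3,3]
    a=c[:,:2]/c[:,2:]; r2=(a**2).sum(1,keepdims=True); a=a*(1+s['k1']*r2)
    K=s['intrinsics']; return np.c_[a[:,0]*K[0,0]+K[0,2],a[:,1]*K[1,1]+K[1,2]]
def ray(s,uv):
    K=s['intrinsics']; uv=np.atleast_2d(np.array(uv,float))
    d=np.c_[(uv[:,0]-K[0,2])/K[0,0],(uv[:,1]-K[1,2])/K[1,1]]; a=d.copy()
    for _ in range(30): a=d/(1+s['k1']*(a**2).sum(1,keepdims=True))
    R=s['view'][:3,:3]; t=s['view'][:3,3]
    w=np.c_[a,np.ones(len(a))]@R
    return -R.T@t, w
def onplane(s,uv,z):
    o,w=ray(s,uv); return o+w*((z-o[2])/w[:,2])[:,None]
def bydepth(s,uv):
    o,w=ray(s,uv); uv=np.atleast_2d(uv).astype(int); return o+w*s['depth'][uv[:,1],uv[:,0]][:,None]
E
python3 - <<'E'
from h import *
import pickle
for n in ('top','side'):
    s=eyes.snapshot(n); save(s,n+'0'); pickle.dump(s,open(n+'0.pkl','wb'))
    print(n,s['k1'],s['intrinsics'].tolist(),np.round(s['view'],3).tolist())
print(ctrl.get_obs())
E
```

```text
pics
top -0.08940982841963041 [[370.90069002160055, 0.0, 316.7143235349495], [0.0, 370.90069002160055, 198.54747807364527], [0.0, 0.0, 1.0]] [[0.01, -1.0, -0.014, 73.215], [-0.986, -0.007, -0.165, 510.409], [0.165, 0.015, -0.986, 864.796], [0.0, 0.0, 0.0, 1.0]]
side -0.13634980269790842 [[475.98016768325755, 0.0, 308.795736447367], [0.0, 475.98016768325755, 197.4489177283053], [0.0, 0.0, 1.0]] [[-0.978, -0.21, 0.006, 516.157], [-0.118, 0.527, -0.841, 108.989], [0.174, -0.823, -0.541, 1246.73], [0.0, 0.0, 0.0, 1.0]]
{'time': 0.1, 'joint_positions': array([-7.64437864e+01,  1.24717267e+01,  9.25190674e+01, -1.26371281e-03,
        7.51299309e+01, -6.42942486e+00]), 'joint_velocities': array([ 0.0213371 , -0.01288756, -0.18268515,  0.09570004, -0.11026524,
       -0.02042183]), 'joint_efforts': array([-4.97900928e-04, -3.98074472e+01, -3.04971850e+01, -1.88610720e-04,
        4.22611847e-03,  1.67206980e-05]), 'eef_pos': array([ 213.45293131, -586.66019405,  230.10847691]), 'tcp_rot': array([-1.79987694e+02,  1.20102291e-01, -7.00140231e+01]), 'force': array([-0.3475921 , -0.28372092,  0.92059591]), 'moment': array([-0.01985047, -0.02381985,  0.04568757]), 'gripper_width': 85.78453717404598}
```

View pics/top0.png

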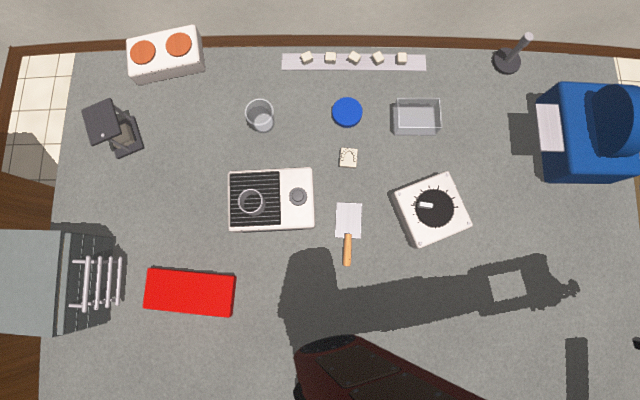

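View pics/side0.png

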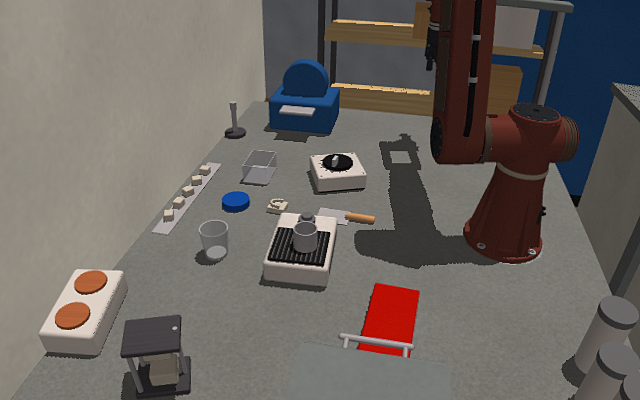

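The top view shows the console at about (432,209) with its fin pointing image-left from the dial. The vibrating table is at (271,199), with its button at (298,197). Next I'll zoom in and measure.

Run:
```python
from h import *
import pickle
t=pickle.load(open('top0.pkl','rb')); sd=pickle.load(open('side0.pkl','rb'))
a=cv2.resize(t['color'][165:255,385:480],None,fx=6,fy=6,interpolation=cv2.INTER_CUBIC)
cv2.imwrite('pics/ztop.png',a)
a=cv2.resize(sd['color'][140:200,300:380],None,fx=8,fy=8,interpolation=cv2.INTER_CUBIC)
cv2.imwrite('pics/zside.png',a)
def comp(m,c):
    n,l,st,ce=cv2.connectedComponentsWithStats(m.astype(np.uint8)); 
    k=l[c[1],c[0]]; return (l==k).astype(np.uint8),st[k],ce[k]
for s,nm,c,cb in ((t,'top',(440,212),(298,197)),(sd,'side',(325,162),(307,217))):
    g=s['color'].max(2)
    m,st,ce=comp(g<60,c); cn,_=cv2.findContours(m,0,2); cn=max(cn,key=cv2.contourArea)
    h=cv2.convexHull(cn); print(nm,'disc',st,cv2.fitEllipse(h), cv2.minEnclosingCircle(h))
    P=onplane(s,h[:,0,:],68)[:,:2]; print('  plane circle',cv2.minEnclosingCircle(P.astype(np.float32)), cv2.fitEllipse(P.astype(np.float32)))
    print('button col',s['color'][cb[1],cb[0]],'depthpt',bydepth(s,[cb,c]))
```

```text
Traceback (most recent call last):
cv2.error: OpenCV(4.12.0) /io/opencv/modules/imgproc/src/shapedescr.cpp:361: error: (-201:Incorrect size of input array) There should be at least 5 points to fit the ellipse in function 'fitEllipseNoDirect'
```

View pics/ztop.png

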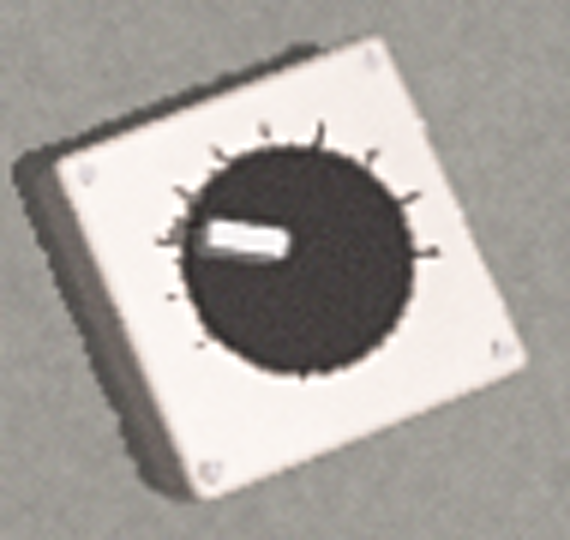

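View pics/zside.png

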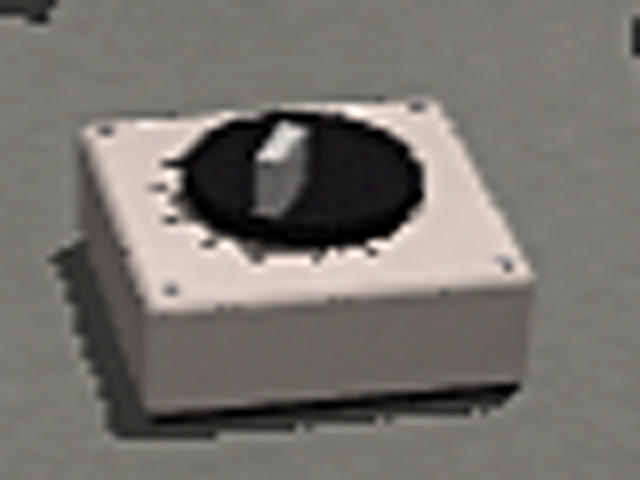

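The zoomed top view shows the disc centred near (435,209). The fin runs from about (419,205) to (433,205), and the marks get longer clockwise in the image, as expected. Now for an accurate measurement.

```bash
cat > meas.py <<'E'
from h import *
from scipy.optimize import least_squares
def circ(P):
    r=least_squares(lambda p:np.hypot(P[:,0]-p[0],P[:,1]-p[1])-p[2],[*P.mean(0),40],loss='soft_l1'); return r.x,np.sqrt(np.mean(r.fun**2))
def disc(s,box,th=100):
    x0,y0,x1,y1=box; g=np.zeros(s['color'].shape[:2],np.uint8); g[y0:y1,x0:x1]=(s['color'].max(2)[y0:y1,x0:x1]<th)
    g=cv2.morphologyEx(g,cv2.MORPH_OPEN,cv2.getStructuringElement(2,(5,5)))
    cn,_=cv2.findContours(g,0,1); cn=max(cn,key=cv2.contourArea)
    h=cv2.convexHull(cn)[:,0,:]
    return cn,circ(onplane(s,h,68)[:,:2])
def fin(s,box,th):
    x0,y0,x1,y1=box; g=np.zeros(s['color'].shape[:2],np.uint8); g[y0:y1,x0:x1]=(s['color'].max(2)[y0:y1,x0:x1]>th)
    cn,_=cv2.findContours(g,0,1); return sorted(cn,key=cv2.contourArea)
E
python3 - <<'E'
from meas import *
import pickle
t=pickle.load(open('top0.pkl','rb')); sd=pickle.load(open('side0.pkl','rb'))
c,r=disc(t,(414,188,456,230)); print('top disc',r)
c,r=disc(sd,(322,152,354,173),70); print('side disc',r,c.min((0,1)),c.max((0,1)))
for b in (160,190): 
  for f in fin(t,(418,196,440,216),b)[-1:]:
    P=onplane(t,f[:,0,:],92)[:,:2]; print('fin',b,f.min((0,1)),f.max((0,1)),cv2.minAreaRect(P.astype(np.float32)), P.mean(0))
# console outline
g=(t['color'].min(2)>170).astype(np.uint8)
cn,_=cv2.findContours(g,0,2)
for c in cn:
  if cv2.contourArea(c)>1500:
    for z in (55,62): P=onplane(t,c[:,0,:],z)[:,:2]; print(z,cv2.minAreaRect(P.astype(np.float32)))
# button: circle in top and side
for nm,s,(x0,y0,x1,y1) in (('top',t,(285,184,312,210)),('side',sd,(293,205,322,230))):
  cv2.imwrite(f'pics/b{nm}.png',cv2.resize(s['color'][y0:y1,x0:x1],None,fx=16,fy=16,interpolation=cv2.INTER_NEAREST))
print(bydepth(t,[(298,197),(440,212),(425,205),(445,215),(251,201),(244,202)]))
E
```

```text
top disc (array([ 485.51779491, -202.65544477,   45.11499484]), np.float64(0.669719784336658))
side disc (array([ 485.01825788, -197.96619761,   51.61851468]), np.float64(5.068597827980826)) [333 154] [352 170]
fin 160 [420 202] [432 207] ((489.9546203613281, -176.37197875976562), (28.753786087036133, 10.664112091064453), 82.19913482666016) [ 489.96327596 -175.95381309]
fin 190 [420 202] [432 207] ((490.1186218261719, -176.39447021484375), (28.75360107421875, 9.664627075195312), 82.20111083984375) [ 490.20497351 -175.96296549]
55 ((485.4388122558594, -205.0197296142578), (148.2744903564453, 147.99607849121094), 22.13431739807129)
62 ((484.44732666015625, -202.88937377929688), (147.09901428222656, 146.82281494140625), 22.13432502746582)
55 ((507.27008056640625, 189.99571228027344), (148.05902099609375, 207.66668701171875), 3.293551206588745)
62 ((506.10552978515625, 188.99456787109375), (146.88528442382812, 206.02035522460938), 3.2934935092926025)
55 ((755.7296752929688, 839.8163452148438), (318.4334716796875, 171.07672119140625), 0.24979637563228607)
62 ((752.595458984375, 833.6637573242188), (315.9090270996094, 169.7205352783203), 0.24978896975517273)
55 ((875.2061767578125, -14.94500732421875), (378.5097351074219, 53.741844177246094), 89.9239730834961)
62 ((871.124755859375, -14.321456909179688), (375.5090637207031, 53.31580352783203), 89.9239730834961)
55 ((912.3842163085938, 500.554931640625), (121.23118591308594, 198.7104949951172), 11.394484519958496)
62 ((908.00830078125, 497.0918273925781), (120.27010345458984, 197.13507080078125), 11.394391059875488)
[[ 506.3829637   120.7385781    83.23919825]
 [ 475.27755781 -216.23415345   68.08236475]
 [ 360.37383785   63.71175045  937.98840172]
 [ 468.19157728 -228.08780065   67.81464427]
 [ 498.3779727   233.89874448   68.71810289]
 [ 495.95486024  250.82981956   67.93321326]]
```

```bash
python3 -c "
import cv2,numpy as np
a=cv2.imread('pics/btop.png');b=cv2.imread('pics/bside.png');h=max(a.shape[0],b.shape[0])
p=lambda i:cv2.copyMakeBorder(i,0,h-i.shape[0],0,8,0);o=np.hstack([p(a),p(b)])
cv2.imwrite('pics/bb.png',cv2.resize(o,(0,0),fx=.8,fy=.8))"
```

```text
(no output)
```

View pics/bb.png

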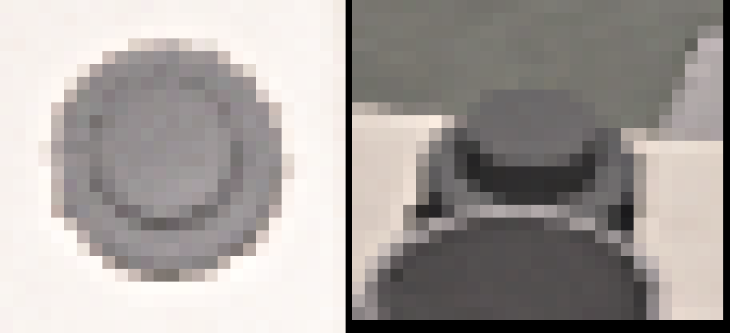

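Run:
```python
from meas import *
import pickle
t=pickle.load(open('top0.pkl','rb')); sd=pickle.load(open('side0.pkl','rb'))
print('btn inner @84',onplane(t,[297.6,194.8],84),'collar@74',onplane(t,[297.6,196.2],74))
# side inner top ellipse: cols 467..598, rows 88..165 minus x offset 352 (12.8px per pixel)
su=[293+((467+598)/2-352)/12.8-.5, 205+(88+165)/2/12.8-.5]
print('side',su,onplane(sd,su,84))
# two-ray intersection: button, fin
def tri(a,ua,b,ub):
    o1,d1=ray(a,ua);o2,d2=ray(b,ub);A=np.stack([d1[0],-d2[0]],1);k=np.linalg.lstsq(A,o2-o1,rcond=None)[0]
    p,q=o1+k[0]*d1[0],o2+k[1]*d2[0];return (p+q)/2,np.linalg.norm(p-q)
print('tri button',tri(t,[297.6,194.8],sd,su))
# fin top in zside: top face from zoom corners ~ (290,120),(310,130),(285,165),(255,158) /8
fs=[300+(283)/8-.5,140+(143)/8-.5]
print('tri fin top',tri(t,[426,204.5],sd,fs))
```

```text
btn inner @84 [[511.47049515 121.71922698  84.        ]] collar@74 [[509.8751399  122.33735412  74.        ]]
side [306.6015625, 214.3828125] [[507.90401458 121.67046918  84.        ]]
tri button (array([509.67955184, 121.54079707,  84.11546799]), np.float64(3.4996870185512567))
tri fin top (array([ 487.78377807, -175.98729007,   93.70127737]), np.float64(2.768282413021755))
```

>>> arm_command(moves=[[0.021,0.035,0,8.5,0],[0.042,0.07,0,17,0],[0.063,0.104,0,25.5,0],[0.084,0.139,0,34,0],[0.105,0.174,0,42.5,0],[0.126,0.209,0,51,0],[0.147,0.244,0,59.5,0],[0.168,0.279,0,68,0],[0.189,0.313,0,76.5,0],[0.21,0.348,0,85,0],[0.231,0.383,0,93.5,0],[0.251,0.417,0,102,0]])

```text
time: 1.3
eef_pos: [464.9, -168.6, 230.9]
tcp_rot: [-180.0, 0.0, 32.3]
force: [0.5, -1.0, 0.3]
gripper_width: -0.2
```

Button triangulates to (510,121.5,84) and fin top to about z=93, both in line with the text. Turning the tool and lowering it behind the fin.

>>> arm_command(moves=[[0,0,0,8.4,0],[0,0,0,16.8,0],[0,0,-0.02,25,0],[0,0,-0.04,33,0],[0,0,-0.06,41,0],[0,0,-0.08,49,0],[-0.002,0.001,-0.1,49,0],[-0.002,0.001,-0.11,49,0],[-0.002,0.001,-0.12,49,0],[-0.002,0.001,-0.12,49,0]])

```text
time: 2.3
eef_pos: [461.8, -168.9, 110.0]
tcp_rot: [-179.9, -0.1, 81.0]
force: [-0.3, 0.4, -0.8]
gripper_width: 0.1
```

Run:
```python
from meas import *
t=eyes.snapshot('top'); s=eyes.snapshot('side')
a=cv2.resize(t['color'][150:260,370:490],None,fx=3.3,fy=3.3,interpolation=3)
b=cv2.resize(s['color'][80:210,280:400],None,fx=3.3,fy=3.3,interpolation=3)
h=max(a.shape[0],b.shape[0]); p=lambda i:cv2.copyMakeBorder(i,0,h-i.shape[0],0,4,0)
cv2.imwrite('pics/c1.png',np.hstack([p(a),p(b)])); o=ctrl.get_obs(); print(o['eef_pos'],o['tcp_rot'],o['force'],o['joint_positions'])
```

```text
[ 463.07454408 -169.6097542   111.76538727] [1.79957931e+02 1.42335717e-02 8.09781327e+01] [-0.98753403  0.4717162  -0.09078821] [-2.82767229e+01  4.42918118e+00  1.15476296e+02  5.03100884e-04
  6.00501129e+01 -1.09255112e+02]
```

View pics/c1.png

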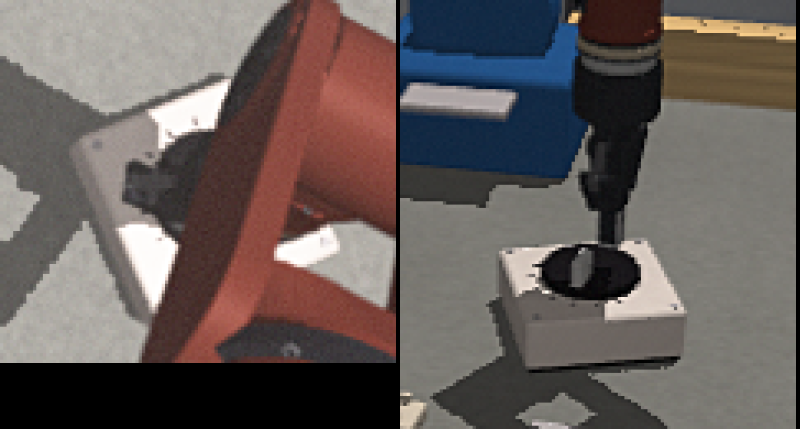

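The side view shows the finger on the robot side (trailing side) of the fin, clear of it. Lowering.

>>> arm_command(moves=[[0,0,-0.012,0,0],[0,0,-0.024,0,0],[0,0,-0.03,0,0],[0,0,-0.036,0,0],[0,0,-0.036,0,0],[0,0,-0.036,0,0]])

```text
time: 3.0
eef_pos: [462.6, -169.4, 75.1]
tcp_rot: [-180.0, -0.0, 81.0]
force: [0.6, 0.9, 0.0]
gripper_width: 0.0
```

Run:
```python
from meas import *
C=np.array([485.6,-205]); P0=np.array([462.6,-169.4])
d=16
for de in range(-16,96,8):
    f=np.radians(81.5-de); p=C+33*np.array([np.cos(f),np.sin(f)])+d*np.array([-np.sin(f),np.cos(f)])
    print(de,np.round(p,1),np.round(p-P0,1))
```

```text
-16 [ 465.4 -174.4] [ 2.8 -5. ]
-8 [ 469.9 -171.9] [ 7.3 -2.5]
0 [ 474.7 -170. ] [12.1 -0.6]
8 [ 479.6 -168.8] [17.   0.6]
16 [ 484.7 -168.3] [22.1  1.1]
24 [ 489.8 -168.6] [27.2  0.8]
32 [ 494.9 -169.5] [32.3 -0.1]
40 [ 499.7 -171.2] [37.1 -1.8]
48 [ 504.3 -173.4] [41.7 -4. ]
56 [ 508.5 -176.4] [45.9 -7. ]
64 [ 512.3 -179.8] [ 49.7 -10.4]
72 [ 515.5 -183.8] [ 52.9 -14.4]
80 [ 518.2 -188.1] [ 55.6 -18.7]
88 [ 520.2 -192.8] [ 57.6 -23.4]
```

>>> arm_command(moves=[[0.003,-0.001,0,0,0],[0.006,-0.001,0,0,0],[0.009,-0.001,0,0,0],[0.012,-0.001,0,0,0],[0.0145,0,0,-4,0],[0.017,0.0006,0,-8,0],[0.0195,0.001,0,-12,0],[0.022,0.001,0,-16,0],[0.0245,0.001,0,-20,0],[0.027,0.001,0,-24,0],[0.027,0.001,0,-24,0],[0.027,0.001,0,-24,0]])

```text
time: 4.2
eef_pos: [489.4, -168.1, 75.2]
tcp_rot: [-179.9, -0.0, 57.1]
force: [-1.8, 1.9, 1.1]
gripper_width: -0.1
```

```bash
cat > look.py <<'E'
import sys
from meas import *
t=eyes.snapshot('top'); s=eyes.snapshot('side')
a=cv2.resize(t['color'][165:255,385:480],None,fx=4,fy=4,interpolation=3)
b=cv2.resize(s['color'][120:200,290:385],None,fx=4.2,fy=4.2,interpolation=3)
h=max(a.shape[0],b.shape[0]); p=lambda i:cv2.copyMakeBorder(i,0,h-i.shape[0],0,4,0)
cv2.imwrite(f'pics/{sys.argv[1]}.png',np.hstack([p(a),p(b)])); o=ctrl.get_obs(); print(o['time'],o['eef_pos'],o['tcp_rot'],o['force'],o['moment'])
E
python3 look.py c2
```

```text
4.3 [ 489.37626128 -168.1176787    75.18622717] [-1.79960856e+02 -7.32241320e-03  5.70366534e+01] [-0.77954531  0.97841459  0.87192235] [0.13778977 0.24511134 0.00035403]
```

View pics/c2.png

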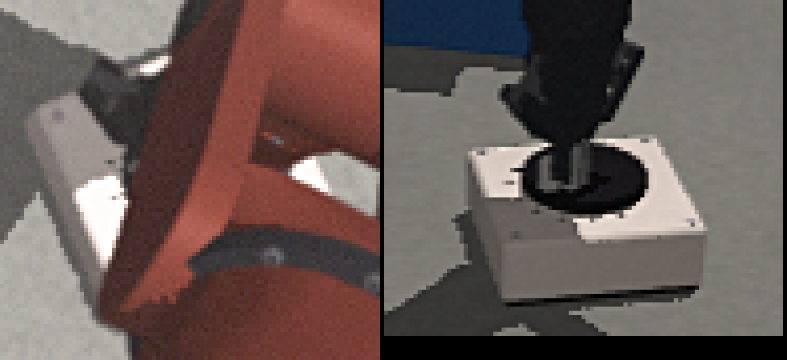

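>>> arm_command(moves=[[0.0027,-0.0006,0,-4,0],[0.0053,-0.0011,0,-8,0],[0.0077,-0.0019,0,-12,0],[0.0101,-0.0028,0,-16,0],[0.0124,-0.0038,0,-20,0],[0.0147,-0.005,0,-24,0],[0.0168,-0.0064,0,-28,0],[0.0189,-0.008,0,-32,0],[0.0209,-0.0096,0,-36,0],[0.0227,-0.0114,0,-40,0],[0.0227,-0.0114,0,-40,0],[0.0227,-0.0114,0,-40,0]])

```text
time: 5.5
eef_pos: [512.6, -179.9, 75.4]
tcp_rot: [180.0, -0.0, 17.1]
force: [0.2, -0.7, -0.1]
gripper_width: 0.0
```

```bash
python3 look.py c3
```

```text
5.6 [ 512.37772578 -179.77718788   75.3198948 ] [ 1.79988526e+02 -1.49960354e-02  1.70495508e+01] [-0.42072726 -0.23247738 -0.03101213] [-0.03956366 -0.02320951  0.01169119]
```

View pics/c3.png

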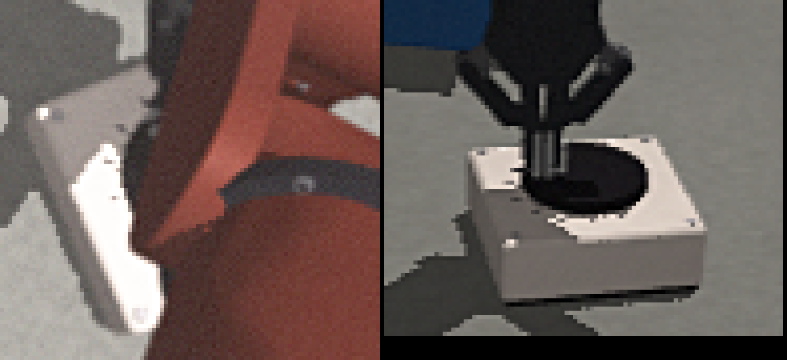

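>>> arm_command(moves=[[0.0016,-0.002,0,-4,0],[0.0032,-0.004,0,-8,0],[0.0039,-0.005,0,-10,0],[0.0046,-0.0061,0,-12,0],[0.0053,-0.0072,0,-14,0],[0.0059,-0.0083,0,-16,0],[0.0059,-0.0083,0,-16,0]])

```text
time: 6.3
eef_pos: [518.1, -187.7, 75.2]
tcp_rot: [-180.0, 0.0, 1.0]
force: [0.1, 0.7, 0.9]
gripper_width: -0.1
```

>>> arm_command(moves=[[0.0005,-0.0012,0,-2,0],[0.001,-0.0023,0,-4,0],[0.001,-0.0023,0,-4,0]])

```text
time: 6.6
eef_pos: [519.3, -190.5, 75.3]
tcp_rot: [180.0, -0.0, -2.9]
force: [-0.0, -0.6, 0.8]
gripper_width: 0.2
```

>>> arm_command(moves=[[0.0005,-0.0012,0,-2,0],[0.001,-0.0024,0,-4,0],[0.001,-0.0024,0,-4,0]])

```text
time: 6.9
eef_pos: [520.3, -193.0, 75.3]
tcp_rot: [180.0, -0.0, -6.9]
force: [-0.3, 0.1, 0.1]
gripper_width: -0.2
```

```bash
python3 look.py c4
```

```text
7.0 [ 520.18852055 -192.80051117   75.29167852] [ 1.79993577e+02 -1.95404271e-03 -6.92726073e+00] [ 0.35246982 -0.0104937  -0.30261498] [0.01727635 0.03387267 0.02947853]
```

View pics/c4.png

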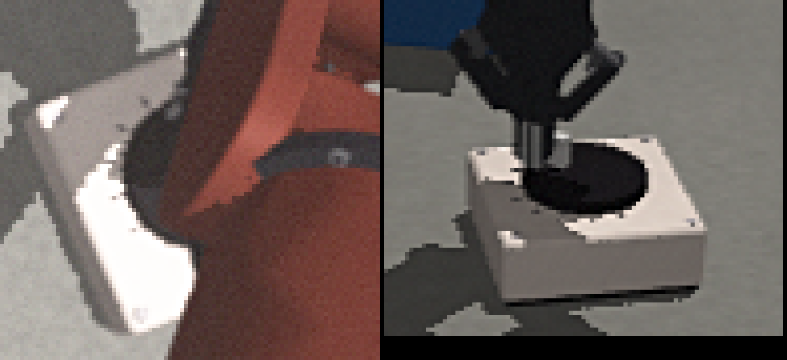

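The fin now shows to the right of the finger at about (562,150). I'll back off, rise, and check which stop it is in.

>>> arm_command(moves=[[0.001,0.006,0,0,0],[0.002,0.012,0.01,0,0],[0.002,0.015,0.04,0,0],[0,0.03,0.08,0,0],[0,0.07,0.115,0,0],[-0.005,0.115,0.115,0,0],[-0.005,0.16,0.115,0,0],[-0.007,0.205,0.115,0,0],[-0.009,0.25,0.115,0,0],[-0.01,0.29,0.115,0,0],[-0.01,0.3145,0.115,0,0],[-0.01,0.3145,0.115,0,0]])

```text
time: 8.2
eef_pos: [509.8, 125.2, 191.2]
tcp_rot: [-179.9, -0.0, -6.7]
force: [-0.1, 0.4, 0.7]
gripper_width: -0.2
```

```bash
python3 look.py c5
python3 - <<'E'
from meas import *
t=eyes.snapshot('top'); cv2.imwrite('pics/top5.png',t['color'])
for b in (150,180):
  for f in fin(t,(422,196,448,220),b)[-2:]:
    P=onplane(t,f[:,0,:],92)[:,:2]; r=cv2.minAreaRect(P.astype(np.float32)); c=np.array(r[0])-[485.6,-205]; print(b,r,np.degrees(np.arctan2(c[1],c[0])))
E
```

```text
8.3 [510.07092754 122.2638679  190.83253597] [ 1.79971103e+02 -3.81359146e-02 -6.88232068e+00] [-0.7118897  -0.07077884  0.40206426] [ 0.02561607 -0.0401436   0.05869051]
150 ((504.9530334472656, -210.00173950195312), (9.437398910522461, 9.950407981872559), 0.4066386818885803) -14.490855412265237
180 ((504.9534606933594, -210.0623779296875), (9.437405586242676, 9.82911205291748), 0.40654975175857544) -14.658700725688282
```

View pics/c5.png

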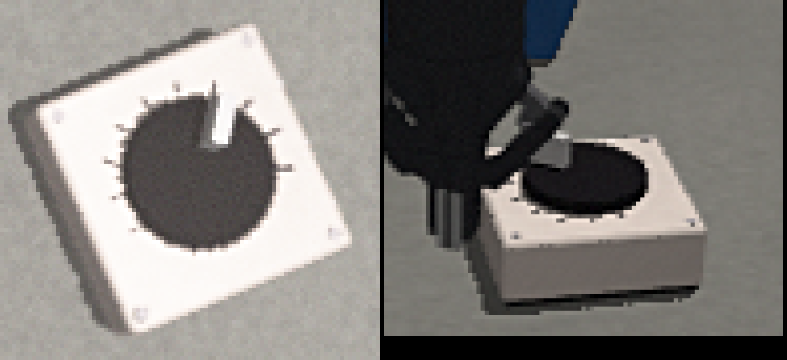

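View pics/top5.png

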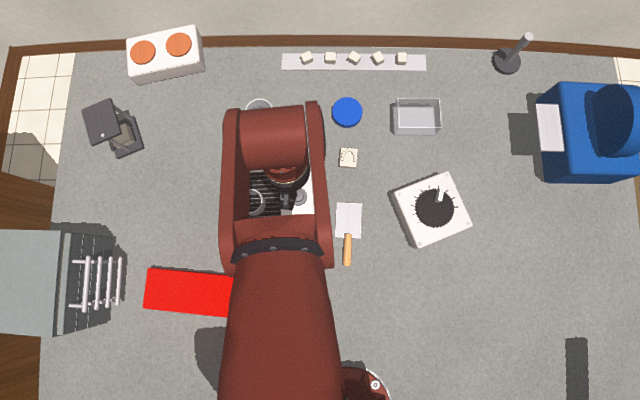

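Run:
```python
from meas import *
t=eyes.snapshot('top')
for b in (150,180):
  m=(t['color'].max(2)>b).astype(np.uint8); yy,xx=np.mgrid[:400,:640]
  W=onplane(t,np.c_[xx[180:240,410:460].ravel(),yy[180:240,410:460].ravel()],92)[:,:2]
  k=(np.hypot(W[:,0]-485.6,W[:,1]+205)<45)&(m[180:240,410:460].ravel()>0)
  # keep sector around the fin
  d=W[k]-[485.6,-205]; a=np.degrees(np.arctan2(d[:,1],d[:,0])); q=abs(a+14.5)<30; d=d[q]
  print(b,len(d),d.mean(0),np.degrees(np.arctan2(*d.mean(0)[::-1])),np.hypot(*d.mean(0)),cv2.minAreaRect(d.astype(np.float32)))
print(ctrl.get_obs()['eef_pos'])
```

```text
150 90 [31.14081938 -9.75833605] -17.398986070672997 32.633966267941894 ((33.59064483642578, -11.215370178222656), (32.64503860473633, 34.18024826049805), 20.460216522216797)
180 79 [31.1304035  -9.80409708] -17.481111973648165 32.63774413062431 ((34.07173538208008, -11.196992874145508), (32.84589385986328, 33.421634674072266), 22.341960906982422)
[510.23326805 121.04102155 190.58224608]
```

The fin is at about -15° and began at 81.5°, so it has turned about 96°, which is four clicks. Now pressing the button.

>>> arm_command(moves=[[0,0,-0.04,0,0],[0,0,-0.075,0,0],[0,0,-0.095,0,0],[0,0,-0.1,0,0],[0,0,-0.104,0,0],[0,0,-0.104,0,0]])

```text
time: 9.0
eef_pos: [511.1, 121.2, 87.1]
tcp_rot: [-180.0, -0.1, -7.1]
force: [-0.6, 1.0, -0.4]
gripper_width: 0.3
```

>>> arm_command(moves=[[0,0,-0.003,0,0],[0,0,-0.006,0,0],[0,0,-0.0085,0,0],[0,0,-0.0085,0,0]])

```text
time: 9.4
eef_pos: [511.9, 121.7, 79.0]
tcp_rot: [-180.0, -0.2, -7.0]
force: [1.4, -1.4, 4.4]
gripper_width: 0.2
```

>>> arm_command(moves=[[0,0,-0.0015,0,0],[0,0,-0.003,0,0],[0,0,-0.003,0,0]])

```text
time: 9.7
eef_pos: [512.0, 121.7, 77.8]
tcp_rot: [180.0, -0.2, -7.0]
force: [-3.2, -1.8, 16.4]
gripper_width: -0.2
```

The force rose to 16 N at z = 77.8, so the button is at its bottom stop. Releasing it and moving back.

>>> arm_command(moves=[[0,0,0.005,0,0],[0,0,0.015,0,0],[0,0,0.05,0,0],[0,0,0.09,0,0],[0,0,0.13,0,0],[0,0,0.16,0,0],[-0.02,-0.04,0.16,0,0],[-0.04,-0.08,0.16,0,0],[-0.06,-0.12,0.16,0,0],[-0.08,-0.16,0.16,0,0],[-0.1,-0.2,0.16,0,0],[-0.12,-0.24,0.16,0,0]])

```text
time: 10.9
eef_pos: [388.1, -118.6, 233.9]
tcp_rot: [-179.9, 0.1, -7.0]
force: [1.3, 0.4, 0.3]
gripper_width: 0.2
```

>>> arm_command(moves=[[-0.02,-0.04,0,0,0],[-0.04,-0.08,0,0,0],[-0.06,-0.12,0,0,0],[-0.08,-0.16,0,0,0],[-0.09,-0.2,0,0,0],[-0.1,-0.24,0,0,0],[-0.1,-0.28,0,0,0],[-0.1,-0.32,0,0,0],[-0.1,-0.35,0,0,0],[-0.1,-0.35,0,0,0],[-0.1,-0.35,0,0,0]])

```text
time: 12.0
eef_pos: [289.8, -467.2, 233.5]
tcp_rot: [-179.8, 0.1, -7.1]
force: [-0.2, 0.5, -0.0]
gripper_width: 0.0
```

Run:
```python
from meas import *
import pickle
t=eyes.snapshot('top'); s=eyes.snapshot('side'); save(t,'topF'); save(s,'sideF')
for n,x in (('top',t),('side',s)):
    o=pickle.load(open(n+'0.pkl','rb')); d=cv2.absdiff(o['color'],x['color']).max(2); cv2.imwrite(f'pics/d{n}.png',(d>40).astype(np.uint8)*255)
cv2.imwrite('pics/F.png',np.vstack([np.hstack([cv2.resize(t['color'],(400,250)),cv2.resize(s['color'],(400,250))]),cv2.cvtColor(np.hstack([cv2.resize(cv2.imread('pics/d'+n+'.png',0),(400,250)) for n in('top','side')]),8)]))
print('button depth z',bydepth(t,[(298,196),(298,195),(297,197)])[:,2])
W=None
f=t['color'][196-15:220,430:450]
cv2.imwrite('pics/zF.png',cv2.resize(t['color'][165:255,385:480],None,fx=5,fy=5,interpolation=3)); print(ctrl.get_obs()['force'])
```

```text
button depth z [84.59419238 84.73853399 82.26849534]
[-0.67463755  0.55702202 -0.32947959]
```

View pics/F.png

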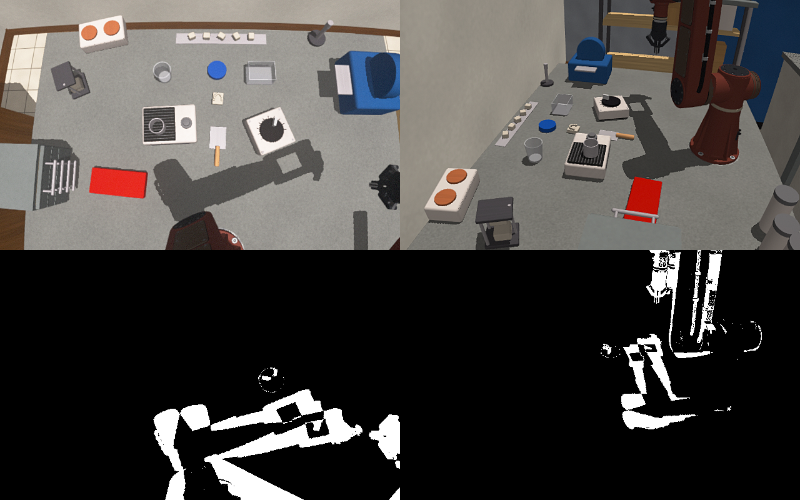

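View pics/zF.png

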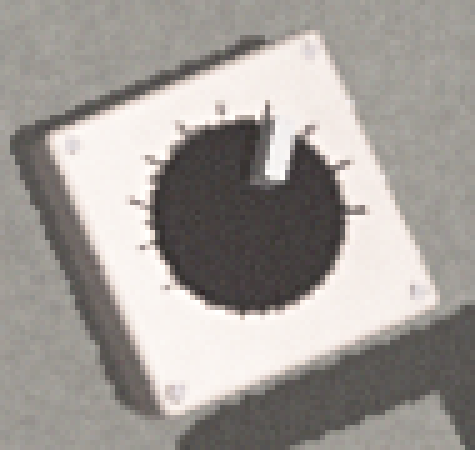

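Run:
```python
from meas import *
import pickle
t0=pickle.load(open('top0.pkl','rb')); t1=eyes.snapshot('top')
yy,xx=np.mgrid[185:235,410:460]; uv=np.c_[xx.ravel(),yy.ravel()]
W=onplane(t0,uv,92)[:,:2]-[485.6,-205]; r=np.hypot(*W.T)
W68=onplane(t0,uv,68)[:,:2]-[485.6,-205]; r68=np.hypot(*W68.T)
for t in (t0,t1):
    k=(r<44)&(r68<44)&(t['color'].max(2)[yy,xx].ravel()>150); d=W[k]; m=d.mean(0)
    u,s,v=np.linalg.svd(d-m); print(len(d),m,'mean ang',np.degrees(np.arctan2(m[1],m[0])),'axis',np.degrees(np.arctan2(v[0,1],v[0,0])),r[k].min(),r[k].max())
```

```text
62 [ 4.02915837 28.6131866 ] mean ang 81.98461106163481 axis -98.76416975750165 14.661990836891274 43.49351779141125
45 [25.18804952 -5.94869964] mean ang -13.28814420841235 axis 164.79760146967365 14.599229903569178 36.84531704675494
```

The fin turned 96.4° by its axis and 95.3° by its centroid, so four clicks. The difference images show nothing else moved, and the button is up at z≈84.

```bash
python3 -c "
from rig import ctrl
print(ctrl.finish_job())"
```

```text
the job is handed in; nothing more can be done
None
```

I turned the dial up four clicks by pushing the fin's trailing side with the closed fingertips. Then I pressed the start button to its stop, let it spring back, and handed the job in at about 12 s of the 64 s limit.

**Last checks:**
- **Dial:** the fin turned 96.4° measured by its axis and 95.3° by its centroid, against the 96° wanted. An earlier rough fit read about 3° off, because part of the white console was caught in the mask.
- **Button press:** the force read 4.4 N at z = 79 mm, then 16 N at z = 77.8 mm, which is the bottom stop.
- **Button release:** two of the three depth readings gave 84.6–84.7 mm, so it is up again. The third gave 82.3 mm; I took it as noise near the button's rim.
- **Loose objects:** the before and after pictures from both cameras differ only at the dial, the arm and its shadow.
- **Contact:** the arm is clear of everything and the wrist force reads about zero.

**Disagreement between cameras:** the top and side views put the button about 3.5 mm apart, slightly more than the 2 mm calibration error. I used their midpoint, and the press worked there.

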